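# Rock the angle gauge to its preset mark

### The arm

A 6-joint arm with a two-finger parallel gripper is mounted at the origin on a cart in front of the work surface, level with it; the furniture and walls round the work are solid. World frame = base frame: x ahead of the robot, y to its left, z up, the work surface at z = 0. Lengths are in mm, angles in degrees, forces in N, time in s.
With the tool pointing down it reaches from about 300 to 850 mm from the base axis. Payload 4.2 kg.
Tool frame: the origin (TCP) lies between the finger pads; the fingertips stand ahead of it and the grasp point (between the pads) lies 8 mm behind it (env.tip_reach is the x of the fingertips in the tool frame, in mm); x points along the fingers, y is the direction in which the jaws open and shut, and the axes are right-handed (so a half turn about x gives the same grasp; the last joint's range is limited). The gripper opens to 91 mm and grips with 3 to 60 N. Pads are 32 mm wide; open, the fingers measure 118 mm over their backs; the gripper's body (76 mm by 178 mm) begins 60 mm behind the grasp point.
Start: joints at [-76.031, 18.312, 89.639, -0, 72.044, -1.146], TCP at [149.934, -555.123, 224.976] pointing down, gripper open.
Joint ranges: [-177.97, 177.97], [-48.28, 115.42], [12.27, 149.76], [-77.06, 257.06], [2.81, 150.46], [-146.56, 146.56]. Speed limits (degrees/s): [147.25, 147.25, 180, 180, 180, 180].

### API

Orientations are given as [roll, pitch, yaw] about the fixed x, y, z axes, in that order (R = Rz(yaw) Ry(pitch) Rx(roll)).
In Python, from workcell import env, cams gives the robot as it stands.
- The arm moves only by the tool arm_command, never from a script. Its argument "deltas" is a list of rows, each a list of 3 entries, a list of its own where there are three numbers: the opening, from 0 (shut) to 1 (fully open), then the shift along the world's x, y, z in mm, then the turn about the world's z in rad. A call has 1 to 20 rows; each row is the pose to reach, as a shift and turn from the pose commanded when the call began; what a row does not reach only later rows make up. A row lasts 1/10 s, in which the tool goes at most 50 mm and 8.59 degrees, less where a joint would pass 70% of its speed; a pose out of reach is approached as far as the arm can. A call with a gripper value outside its range is refused whole. The fingers move at their own pace and stop on an object; "grip_force" is the grip in N (left out, the last holds). Time passes only in rows, so rows that repeat a pose let the fingers close. It gives the time, the measured TCP pose, the force and the opening at its end, in the units of the state.
- env.state(): the state, without advancing time (a new reading comes with each control period).
- cams.grab_frame(name): name is "scene" or "top"; returns a dict with "img" (420x560x3 uint8, red, green, blue), "K" (3x3 intrinsics, pixels), "rvec" (rotation vector, rad) and "tvec" (3), from world to camera coordinates, as OpenCV has them. Camera axes: x right, y down, z forward; pixel columns grow to the right and rows downward; lengths in mm; the calibration is good to about 2 mm. A picture is of the moment at which its call begins. There is no depth.
- env.job_done(): hands the job in, once; it reports no verdict.
Trained networks look in a picture, given as the dict that the camera call returned (one of the last four; its "shot" number tells which), for a name from the list of things; names that differ only in an ending like _2 or _b are one class to them, and where a whole thing is asked for, a point or a joint stands for the part that bears it (a point fixed in the world has none). Each returns a list of dicts, best first, with "conf" (0 to 1); they miss things now and then, are a little off and sometimes report something else, mostly with a low value. They report only what shows in the picture. A call takes as long as a camera call. They do not tell look-alikes from the thing itself.
- cams.silhouettes(picture, name): "region" (420x560 bool, what is visible of it) and "centre" ([column, row] in pixels, amid what is visible of it).
The state is a dict: "time_s": time; "qpos": joint angles; "qvel": joint speeds; "effort": joint torques, N m; "ee_pos": TCP position; "ee_rot": TCP orientation; "force": force on the tool from outside, world axes, zero at the start; "torque": the same for the moment, N m; "gripper_width": finger opening in mm.
Only numpy, scipy, OpenCV 4.12 (cv2) and the standard library are available. Lean on these libraries where they do the work, as an engineer would, in place of code of your own. Each camera call takes 0.05 s, during which the arm holds its last target.

### The job

Lift the angle gauge out of its wooden storage block, put its pin down through the hole in the steel tab on the joist offcut so that its ball rests in the hole with the gauge upright, and then rock the gauge on its ball until the swinging pointer settles between the two prongs of the preset mark on its dial. Finish while still gripping the gauge there, its ball pressed lightly on the tab and the pointer at rest between the prongs; leave the other things on the table alone.

Things in the scene. Friction and masses are not known exactly. Their poses are not given: they have to be found in the camera images.
- gauge: angle gauge, 0.25 kg, 229 mm tall, upright in the storage block at the start. Origin: centre of its 26 mm ball; z up its stem; dial faces -x, roughly towards the robot. Along z, mm from the ball's centre: 5 mm pin down to its tapered tip at -38; 12 mm stem; 44 mm flange 37 to 42, rests on the block; round dial housing 90 mm across, 20 thick, 47 to 137; grip bar 137 to 191
- gauge_grip (a point): middle of the upper half of the grip bar, 170 mm above the ball's centre: grasp here from above. The bar is 16 mm along the gauge's x, 26 mm along its y and ends 21 mm above this point. To rock the gauge, rotate it about its own x axis through the ball's centre
- pointer (a joint): angle of the pendulum pointer, rad, about the gauge's x axis. It swings freely, settles in a second or two and then hangs vertically: 0 with the gauge upright, positive when its tip is on the gauge's +y side. Leaning the gauge's top towards its +y by an angle a makes it settle at +a
- pointer_tip (a point): tip of the black pointer, 34 mm below the dial's centre when the gauge is upright; z runs from the tip to the pivot
- index (a joint): angle of the preset mark on the dial, same zero, axis and sense as the pointer (0.20 to 0.38 rad, to the gauge's +y side); stiff, stays put. The pointer is on the mark when both angles are the same within 0.07 rad
- index_mark (a point): middle of the preset mark, a dark grey two-pronged fork on the dial, open towards the pivot, at 34 mm from the dial's centre; inside gap of the prongs 6.8 mm, pointer 2.2 mm wide; z runs towards the pivot
- stand: square wooden storage block, fixed, 84 x 84 mm, 85 mm tall, with an upright bore of 32 mm through its middle; origin at the centre of its underside. The pin's tip stands 10 mm above the table in it: lift the gauge straight up by at least 85 mm to be clear
- stud: joist offcut with a steel tab, fixed; origin on the table right below the tab's hole, z up. The offcut (80 x 70 mm, 46 mm tall, thin shim on top) lies at x = 29 to 109 mm of this frame; the tab (44 mm wide, 3 mm thick, about 4 degrees out of level) juts out from its top to x = -22 mm. The space under the hole is free down to the table
- eye (a point): centre of the 20 mm hole in the tab, at the tab's upper face, 55 mm above the table. With the ball seated the gauge's origin is about 8 mm above this point
- spanner: open-ended spanner lying flat, 188 x 33 x 6 mm; a bystander
- screwdriver: screwdriver lying flat, 194 x 28 x 25 mm; a bystander
- beaker: small cup, 58 mm across, 61 mm tall; a bystander
- marker: marker pen lying flat, 133 x 17 mm; a bystander
- tape_roll: roll of packing tape, 103 mm across, 48 mm tall; a bystander
- ferrule: flanged sleeve, 50 mm across, 30 mm tall; a bystander
- nozzle_spare: filling nozzle standing on its flange, 32 mm across, 67 mm tall; a bystander
- seal_ring: sealing ring lying flat, 43 mm across, 8 mm thick; a bystander
Mind the look-alikes: they are no part of the job. There is more than one size of the gauge; the job needs the larger. What is shaped like the stud but turquoise is not meant.

How it is judged (in metres and radians):
On the way, in this order (a step that is already met when the one before it is completed fails the run):
1. the gauge is lifted clear out of its storage block (height (world z) of gauge above 0.128 m and contact force between the fingers and gauge above 1 N), for 0.1 s.
2. the pin is through the tab's hole and the ball rests in it, the gauge upright (within 0.12 rad) and held (horizontal distance between gauge and eye below 0.004 m and z of gauge in the frame of eye between 0.004 and 0.0115 m and contact force between gauge and stud above 0.2 N and contact force between the fingers and gauge above 1 N and angle between gauge's own z axis and vertical below 0.12 rad and angle between the z axis of pointer_tip and the z axis of index_mark, either way round above 0.07 rad), for 0.1 s.
3. rocked until the pointer settles on the mark (horizontal distance between gauge and eye below 0.004 m and z of gauge in the frame of eye between 0.004 and 0.0115 m and contact force between gauge and stud above 0.2 N and contact force between the fingers and gauge above 1 N and angle between the z axis of pointer_tip and the z axis of index_mark, either way round below 0.07 rad), for 0.3 s.
At the end, for the whole second after the job is handed in: The gauge is still gripped and at rest (20 mm/s), its ball touching the tab (over 0.2 N), ball centre within 4 mm sideways of the hole's centre and under 11.5 mm above the tab's face, and the pointer at rest (0.5 rad/s) within 0.07 rad of the mark (all of step 3 and velocity of joint pointer between -0.5 and 0.5 rad/s and linear speed of gauge below 0.02 m/s); the arm keeps its last pose, push and grip.
It fails at once if another thing on the table is pushed more than 30 mm away (distance of any of spanner, screwdriver, beaker, marker, tape_roll, ferrule, nozzle_spare, seal_ring from where it was at the start of the episode above 0.03 m).
It fails at once if the gauge is pressed on the tab with more than 40 N (contact force between gauge and stud above 40 N).
It also fails if it takes over 54 s, if anything falls off the work surface, if the arm or the gripper's body presses on something with over 40 N, if the wrist force passes 120 N, or if a joint passes its speed limit or range.

## Working session

There is one attempt and no reset: what is moved stays moved. The work goes in short steps, Python scripts to look and compute and a tool call to move; the robot and the scene stay as the last step left them, time stands still between calls to the robot, and variables do not carry over. Pictures are saved under pics/ and viewed, and the job is handed in when it is done.

Besides the shell and the picture viewer there is one more tool, called after ">>>" by a JSON object that holds its "api" and its "payload". arm_command: Moves the arm, as the interface text tells. Its arguments: {"type":"object","properties":{"deltas":{"type":"array","items":{"type":"array"}},"grip_force":{"type":"number"}},"required":["deltas"]}

```bash
ls; mkdir -p pics; python3 - <<'E'
from workcell import env, cams
import cv2, pickle
print(env.state(), env.tip_reach)
for n in ("scene","top"):
    f=cams.grab_frame(n); pickle.dump(f,open(n+'0.pkl','wb'))
    cv2.imwrite(f'pics/{n}0.png',f['img'][:,:,::-1]); print(n,f['K'].tolist(),f['rvec'],f['tvec'])
    for k in ('gauge','stand','stud','index_mark','pointer_tip','eye','gauge_grip'):
        try: print(k,[(round(d['conf'],2),[round(float(x)) for x in d['centre']],int(d['region'].sum())) for d in cams.silhouettes(f,k)])
        except Exception as e: print(k,e)
E
```

```text
pics
{'time_s': 0.0, 'qpos': array([-7.60299755e+01,  1.83507196e+01,  8.97052089e+01,  2.06527691e-03,
        7.20448969e+01, -1.14457064e+00]), 'qvel': array([-0.01711304, -0.09701183, -0.01671053, -0.03505078,  0.02087533,
       -0.06784177]), 'effort': array([-1.88989805e-03, -4.12464094e+01, -2.31975621e+01,  7.25667877e-02,
        4.55107936e-02, -1.45874487e-04]), 'ee_pos': array([ 149.83916168, -554.63221536,  224.13762423]), 'ee_rot': array([-92.26026308,  89.89915544, 102.85369366]), 'force': array([0.27147896, 0.08762959, 0.026613  ]), 'torque': array([ 0.03587747, -0.04384254, -0.02650849]), 'gripper_width': 91.18941167276125} 11.0
scene [[478.5962794976082, 0.0, 273.99067197621446], [0.0, 478.5962794976082, 212.88114433448993], [0.0, 0.0, 1.0]] [ 1.08438798 -2.48292154  0.91654834] [ 345.8497315   389.878223   1097.60267372]
gauge [(0.97, [304, 178], 822), (0.82, [353, 234], 608)]
stand [(0.55, [300, 208], 1134)]
stud [(0.89, [245, 333], 1464), (0.65, [210, 272], 1236)]
index_mark [(0.44, [298, 207], 1152)]
pointer_tip [(0.75, [302, 180], 775)]
eye [(0.86, [243, 334], 1449), (0.64, [210, 272], 1233), (0.59, [377, 195], 193)]
gauge_grip [(0.78, [303, 178], 916), (0.75, [353, 231], 596)]
top [[446.45056937157506, 0.0, 280.38258605054557], [0.0, 446.45056937157506, 210.9674998248617], [0.0, 0.0, 1.0]] [ 2.16412397 -2.13081485  0.14395397] [  -8.90963289  561.44052459 1451.11399534]
gauge [(0.85, [340, 263], 480), (0.66, [331, 208], 359)]
stand [(0.74, [324, 215], 466)]
stud [(0.94, [211, 270], 736), (0.76, [228, 216], 690)]
index_mark []
pointer_tip []
eye [(0.91, [223, 215], 613), (0.57, [208, 271], 707)]
gauge_grip [(0.89, [338, 260], 429), (0.56, [329, 208], 347)]
```

View pics/scene0.png

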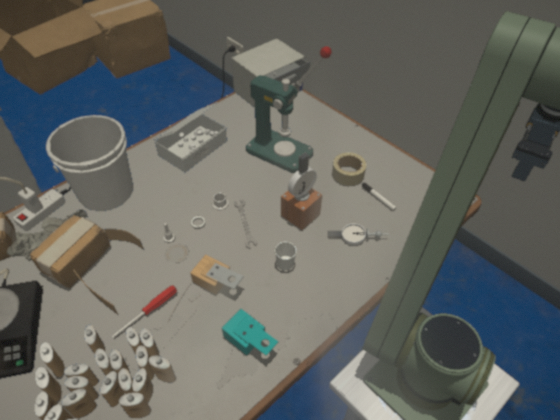

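View pics/top0.png

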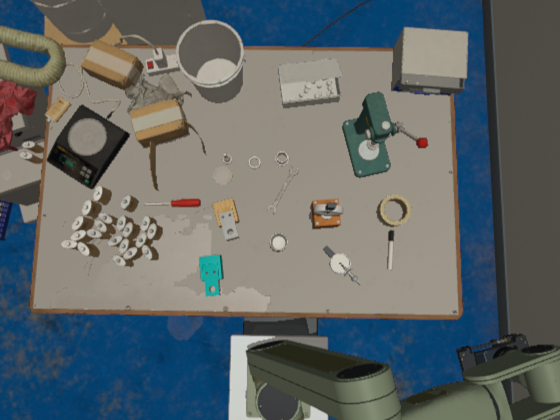

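```bash
python3 - <<'E'
import cv2
a=cv2.imread('pics/scene0.png'); 
cv2.imwrite('pics/sc_crop.png',cv2.resize(a[110:310,250:420],None,fx=3.5,fy=3,interpolation=2)[:600])
cv2.imwrite('pics/sc_crop2.png',cv2.resize(a[220:380,160:300],None,fx=3.7,fy=3.7,interpolation=2))
a=cv2.imread('pics/top0.png'); 
cv2.imwrite('pics/top_crop.png',cv2.resize(a[170:320,180:380],None,fx=4,fy=4,interpolation=2))
E
```

```text
(no output)
```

View pics/sc_crop.png

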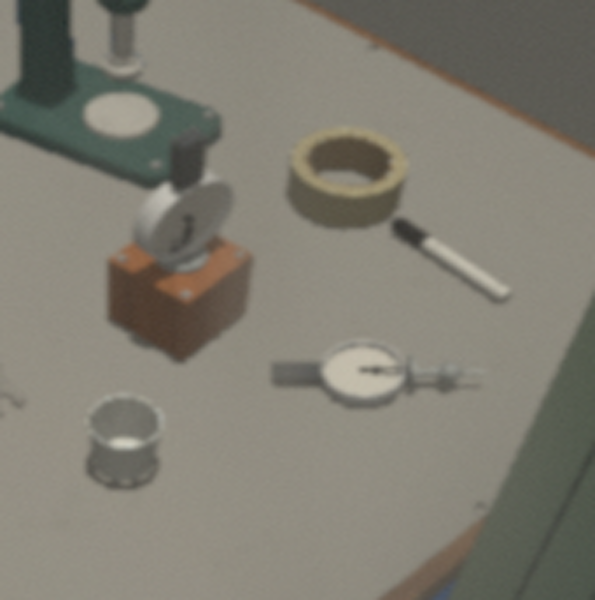

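View pics/sc_crop2.png

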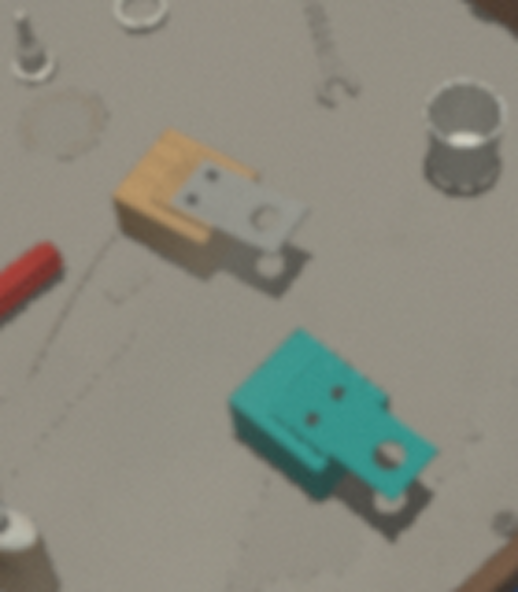

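View pics/top_crop.png

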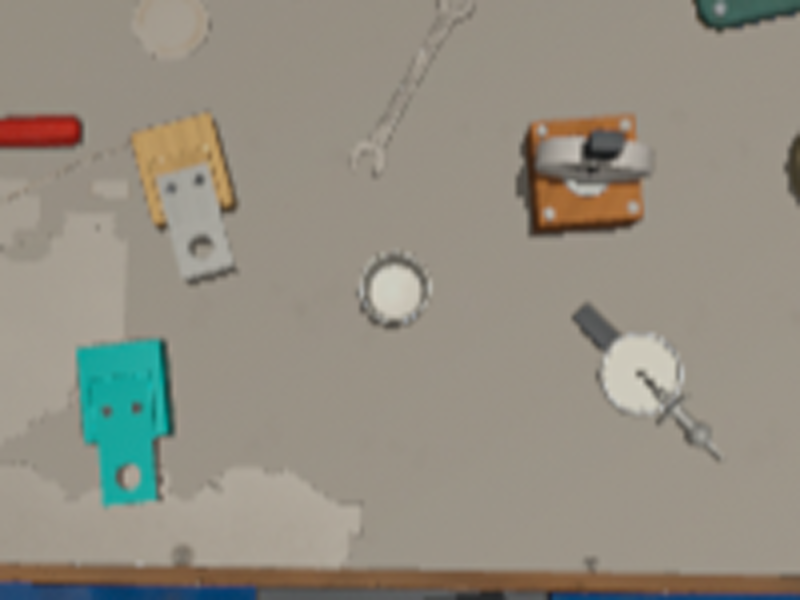

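```bash
cat > h.py <<'E'
import numpy as np, cv2, pickle
from scipy.optimize import least_squares
def P(f,X):
    return cv2.projectPoints(np.float64(X).reshape(-1,1,3),np.float64(f['rvec']),np.float64(f['tvec']),np.float64(f['K']),None)[0][:,0]
def C(f):
    R=cv2.Rodrigues(np.float64(f['rvec']))[0]; return -R.T@np.float64(f['tvec']).ravel()
def onz(f,p,z):
    R=cv2.Rodrigues(np.float64(f['rvec']))[0]; d=R.T@np.linalg.inv(f['K'])@np.array([p[0],p[1],1.]); c=C(f)
    return c+d*(z-c[2])/d[2]
def tri(fs,ps):
    r=least_squares(lambda X:np.concatenate([P(f,X)[0]-p for f,p in zip(fs,ps)]),[400,0,50.]); return r.x,r.fun
E
python3 - <<'E'
from h import *
s=pickle.load(open('scene0.pkl','rb'));t=pickle.load(open('top0.pkl','rb'))
print(C(s),C(t))
# wide enlarged crops for corner picking
for n,f,(u,v) in (('s_st',s,(302,205)),('t_st',t,(327,212)),('s_tab',s,(225,278)),('t_tab',t,(228,222))):
    c=f['img'][v-27 if 'tab' in n else v-60:v+28 if 'tab' in n else v+30, u-30:u+30,::-1]
    cv2.imwrite(f'pics/{n}.png',cv2.resize(c,None,fx=6 if 'tab' not in n else 10,fy=6 if 'tab' not in n else 10,interpolation=cv2.INTER_CUBIC))
# tab: hole = by brightness?
print('bar s', onz(s,(304,163),239),'bar t',onz(t,(331,206),239))
print('hole s',onz(s,(232,278.5),55),'hole t',onz(t,(230.2,231.5),55))
E
```

```text
[ -74.35099978  535.53824019 1088.12656297] [ 355.93690319   -8.62471491 1514.68188307]
bar s [ 532.89302473 -127.41751058  239.        ] bar t [ 550.35634466 -147.29875482  239.        ]
hole s [488.9577975  164.26641608  55.        ] hole t [488.73915349 163.28806808  55.        ]
```

View pics/s_st.png

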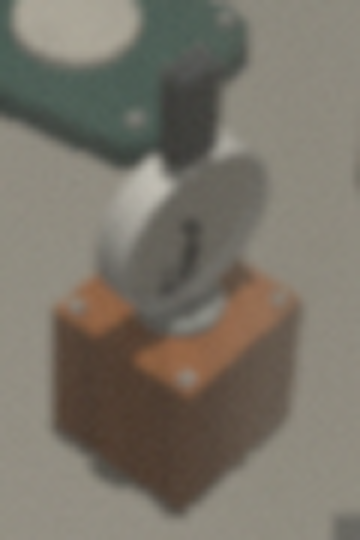

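View pics/t_st.png

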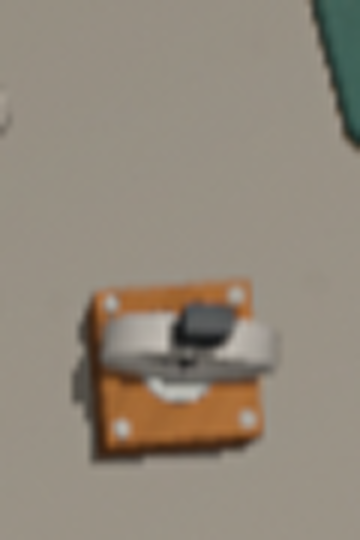

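View pics/s_tab.png

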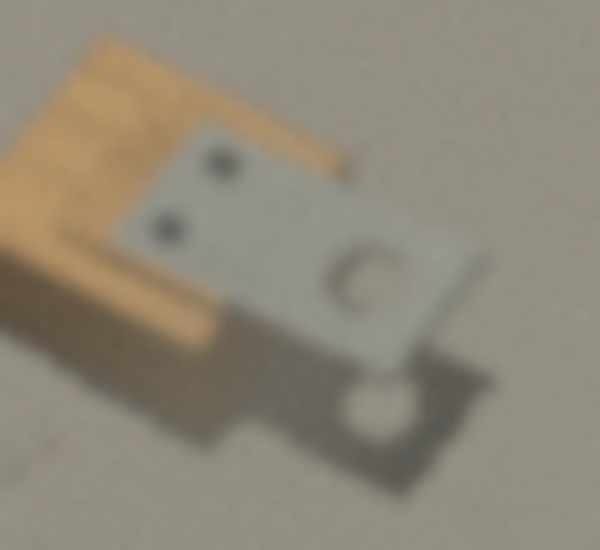

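View pics/t_tab.png

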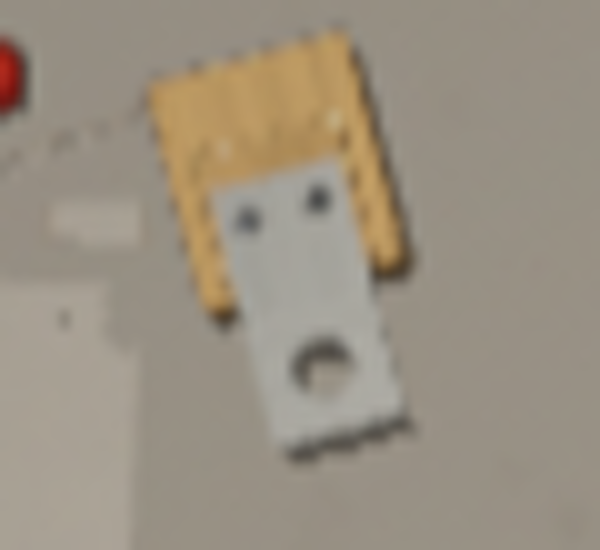

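```bash
cat > model.py <<'E'
from h import *
def Rz(a): return cv2.Rodrigues(np.array([0,0,a]))[0]
def barpts(x,y,a,z0=48):
    B=np.array([[sx*8,sy*13,z] for z in (191,137) for sx,sy in ((-1,-1),(1,-1),(1,1),(-1,1))],float)
    return B@Rz(a).T+[x,y,z0]
def ringpts(x,y,a,xx,r=45,z0=48):
    th=np.linspace(0,2*np.pi,60); return np.c_[np.full(60,xx),r*np.sin(th),92+r*np.cos(th)]@Rz(a).T+[x,y,z0]
def draw(f,polys,win,k,name):
    u0,v0,u1,v1=win
    im=cv2.resize(np.ascontiguousarray(f['img'][v0:v1,u0:u1,::-1]),None,fx=k,fy=k,interpolation=cv2.INTER_CUBIC)
    for p,col in polys:
        q=((P(f,p)-[u0,v0]+0.5)*k); cv2.polylines(im,[np.int32(np.round(q*8))],False,col,1,cv2.LINE_AA,3)
    cv2.imwrite(name,im)
E
python3 - <<'E'
from model import *
s=pickle.load(open('scene0.pkl','rb'));t=pickle.load(open('top0.pkl','rb'))
ps=np.array([(55,308),(185,397),(300,300)])/6+[271.5,144.5]
pt=np.array([(97,295),(250,282),(262,437),(105,450)])/6+[296.5,151.5]
# stand: top view image up = +x? left=+y
def sq(q): 
    B=np.array([[-42,-42],[42,-42],[42,42],[-42,42]])@Rz(q[2])[:2,:2].T+q[:2]; return np.c_[B,np.full(4,85)]
def res(q):
    S=sq(q); a=P(s,S); b=P(t,S)
    # scene: left=(+x,+y)idx2, front=(-x,+y)idx3, right=(-x,-y)idx0 ; top: TL=(+x,+y)2, TR=(+x,-y)1, BR=0, BL=3
    return np.r_[(a[[2,3,0]]-ps).ravel(),(b[[2,1,0,3]]-pt).ravel()]
r=least_squares(res,[540,-140,0.]); print(r.x,np.round(r.fun,1))
x,y,a=r.x
rect=lambda p:[(np.vstack([p[:4],p[:1]]),(0,255,255)),(np.vstack([p[4:],p[4:5]]),(0,255,255))]
S=sq(r.x);S=np.vstack([S,S[:1]])
polys=[(S,(0,0,255))]+rect(barpts(x,y,a))+[(ringpts(x,y,a,-10),(255,0,0)),(ringpts(x,y,a,10),(255,0,0))]
draw(s,polys,(262,135,342,235),6,'pics/ov_s.png'); draw(t,polys,(292,180,362,235),8,'pics/ov_t.png')
E
```

```text
[ 5.53869796e+02 -1.48078355e+02  7.44565466e-02] [-0.   0.1  0.7  0.4  0.8  0.2 -0.5 -0.7 -0.1 -0.  -0.1 -0.2 -0.  -0.8]
```

View pics/ov_s.png

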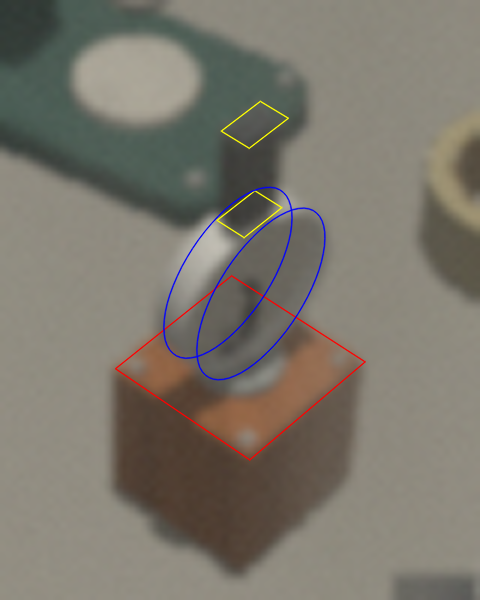

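View pics/ov_t.png

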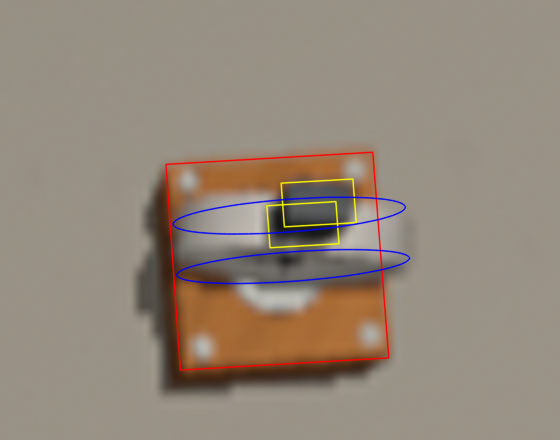

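```bash
cat > fit.py <<'E'
from model import *
from scipy.optimize import minimize
def hullmask(f,pts,K=4):
    m=np.zeros((420*K,560*K),np.uint8)
    for p in pts:
        q=(P(f,p)+0.5)*K-0.5; h=cv2.convexHull(np.float32(q)); cv2.fillConvexPoly(m,np.int32(np.round(h*16)),1,lineType=8,shift=4)
    return m
def parts(x,y,a,z0=48):
    th=np.linspace(0,2*np.pi,40); fl=np.vstack([np.c_[22*np.cos(th)+x,22*np.sin(th)+y,np.full(40,z0+z)] for z in (37,42)])
    return [barpts(x,y,a,z0),np.vstack([ringpts(x,y,a,-10,z0=z0),ringpts(x,y,a,10,z0=z0)]),fl]
def iou(q,fr,z0=48):
    v=0
    for f,reg in fr:
        m=hullmask(f,parts(*q,z0)); v+=(m&reg).sum()/(m|reg).sum()
    return -v
def up(r): return cv2.resize(r.astype(np.uint8),None,fx=4,fy=4,interpolation=cv2.INTER_NEAREST)
E
python3 - <<'E'
from fit import *
from workcell import cams
fr=[]
for n in('scene','top'):
    f=cams.grab_frame(n); L=cams.silhouettes(f,'gauge'); pickle.dump(f,open(n+'0.pkl','wb'))
    tgt=P(f,[553,-148,150])[0]
    d=min(L,key=lambda d:np.linalg.norm(np.array(d['centre'])-tgt)); fr.append((f,up(d['region'])))
for sel in (fr,fr[:1],fr[1:]):
    best=min((minimize(iou,[553+dx,-148,a],args=(sel,),method='Nelder-Mead',options=dict(initial_simplex=np.array([[553+dx,-148,a],[557+dx,-148,a],[553+dx,-144,a],[553+dx,-148,a+.1]]),xatol=.05,fatol=1e-5)) for a in(-.2,-.05,.1) for dx in (-2,2)),key=lambda r:r.fun)
    print(best.x,best.fun)
    if sel is fr: q=best.x
x,y,a=q
p=barpts(x,y,a); polys=[(np.vstack([p[:4],p[:1]]),(0,255,255)),(np.vstack([p[4:],p[4:5]]),(0,255,255)),(ringpts(x,y,a,-10),(255,0,0)),(ringpts(x,y,a,10),(255,0,0))]
A=[]
for (f,_),w in zip(fr,((272,140,332,220),(297,180,357,240))):
    draw(f,polys,w,6,'pics/tmp.png'); A.append(cv2.resize(cv2.imread('pics/tmp.png'),(390,480)))
cv2.imwrite('pics/ov2.png',np.hstack(A))
E
```

```text
[ 5.55978813e+02 -1.48902448e+02 -5.46863671e-02] -1.8716583486281495
[ 5.56427787e+02 -1.48535947e+02 -5.30215252e-02] -0.9459536950756218
[ 5.55589441e+02 -1.49557337e+02 -4.81656650e-02] -0.9368547832071576
```

View pics/ov2.png

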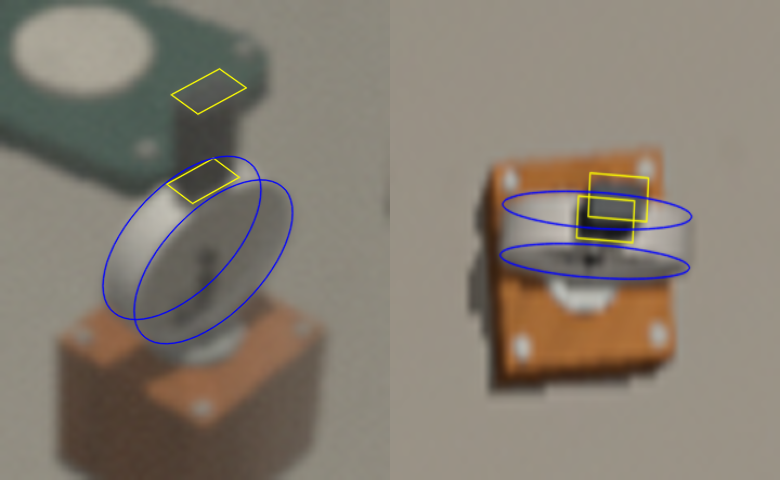

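```bash
cat >> h.py <<'E'
from scipy.spatial.transform import Rotation as Ro
def tooly(st): 
    R=Ro.from_euler('xyz',st['ee_rot'],degrees=True).as_matrix(); return np.degrees(np.arctan2(R[1,1],R[0,1])),R
E
python3 - <<'E'
from h import *
from workcell import env
st=env.state(); print(tooly(st),st['time_s'],st['ee_pos'])
E
```

```text
(np.float64(-74.88696501811458), array([[ 2.41826227e-05,  2.60724149e-01, -9.65413340e-01],
       [-7.56367357e-05, -9.65413337e-01, -2.60724150e-01],
       [-9.99999997e-01,  7.93257074e-05, -3.62590292e-06]])) 1.0 [ 149.92603073 -555.11536016  224.96828332]
```

```bash
python3 - <<'E'
from h import *
t=pickle.load(open('top0.pkl','rb'));s=pickle.load(open('scene0.pkl','rb'))
print(onz(t,(369,152),20),onz(s,(285,150),20))
for p in((350,178),(388,172),(378,97),(390,130),(422,142)): print(p,onz(t,p,10)[:2],onz(t,p,250)[:2])
# drill head corner candidates
print(tri([s,t],[np.array([325.,51]),np.array([422.,142])]))
E
```

```text
[ 773.65816029 -301.78411587   20.        ] [ 776.33476418 -296.46224727   20.        ]
(350, 178) [ 683.56129837 -237.43943183] [ 631.30450195 -200.94299183]
(388, 172) [ 706.59332798 -368.26392537] [ 650.66287325 -310.90069698]
(378, 97) [ 976.4325226  -337.76843343] [ 877.46213535 -285.26930167]
(390, 130) [ 856.48875613 -377.85188518] [ 776.64965788 -318.95935656]
(422, 142) [ 814.9140723  -488.12143363] [ 741.70622563 -411.64067462]
(array([ 700.96397928, -368.4225351 ,  384.75813883]), array([ 0.18142146,  0.0223411 , -0.1094105 , -0.13648049]))
```

>>> {"api": "arm_command", "payload": {"deltas": [[1,[0,0,85],0.15],[1,[30,30,85],0.3],[1,[60,60,85],0.45],[1,[95,95,85],0.6],[1,[130,130,85],0.75],[1,[165,165,85],0.9],[1,[200,200,85],1.05],[1,[235,235,85],1.2],[1,[270,270,85],1.253],[1,[305,305,85],1.253],[1,[340,340,85],1.253],[1,[370,370,85],1.253],[1,[395,395,85],1.253],[1,[406,406,85],1.253],[1,[406,406,85],1.253],[1,[406,406,85],1.253]]}}

```text
time_s: 2.6
ee_pos: [555.2, -149.9, 309.9]
ee_rot: [-46.6, 89.9, -139.7]
force: [-1.0, 0.9, 0.1]
gripper_width: 91.4
```

```bash
python3 - <<'E'
from fit import *
from workcell import env,cams
st=env.state(); print(tooly(st)[0],st['time_s'],st['ee_pos'])
A=[]
for n,w in(('scene',(240,90,370,220)),('top',(260,130,390,260))):
    f=cams.grab_frame(n); x,y,a=556,-149,-.054
    p=barpts(x,y,a); draw(f,[(np.vstack([p[:4],p[:1]]),(0,255,255))],w,3,'pics/tmp.png');A.append(cv2.imread('pics/tmp.png'))
cv2.imwrite('pics/ov3.png',np.hstack(A))
E
```

```text
-3.1032511006425287 2.6 [ 555.21585746 -149.86090025  309.89550611]
```

View pics/ov3.png

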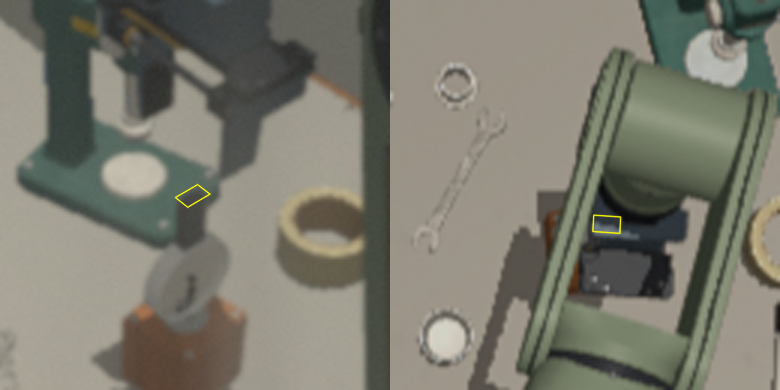

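>>> {"api": "arm_command", "payload": {"deltas": [[1,[0,0,-40],0],[1,[0,0,-75],0],[1,[0,0,-95],0],[1,[0,0,-100],0],[1,[0,0,-100],0],[0,[0,0,-100],0],[0,[0,0,-100],0],[0,[0,0,-100],0],[0,[0,0,-100],0],[0,[0,0,-100],0],[0,[0,0,-100],0],[0,[0,0,-100],0],[0,[0,0,-100],0]], "grip_force": 15}}

```text
time_s: 4.0
ee_pos: [555.9, -149.1, 209.9]
ee_rot: [-109.9, 90.0, 157.0]
force: [0.1, -0.2, -0.3]
gripper_width: 29.7
```

>>> {"api": "arm_command", "payload": {"deltas": [[0,[0,0,0],0],[0,[0,0,0],0],[0,[0,0,0],0],[0,[0,0,0],0]]}}

```text
time_s: 4.4
ee_pos: [555.6, -149.1, 209.7]
ee_rot: [-99.6, 89.9, 167.3]
force: [-1.1, -0.7, -1.4]
gripper_width: 16.1
```

>>> {"api": "arm_command", "payload": {"deltas": [[0,[0,0,10],0],[0,[0,0,25],0],[0,[0,0,45],0],[0,[0,0,70],0],[0,[0,0,95],0],[0,[0,0,110],0],[0,[0,0,120],0],[0,[0,0,120],0]]}}

```text
time_s: 5.2
ee_pos: [556.5, -149.3, 331.5]
ee_rot: [78.0, 89.8, -15.1]
force: [-0.2, -0.6, -3.2]
gripper_width: 15.7
```

```bash
python3 - <<'E'
from fit import *
from workcell import env,cams
st=env.state(); print(tooly(st)[0],st['time_s'],st['ee_pos'],st['force'])
A=[]
for n,w in(('scene',(240,50,370,200)),('top',(260,130,390,260))):
    f=cams.grab_frame(n); 
    draw(f,[],w,4 if n=='scene' else 3,'pics/ov4%s.png'%n)
E
```

```text
-3.0926152580931556 5.2 [ 556.49113273 -149.26555378  331.52028898] [-0.18625368 -0.6162952  -3.15674617]
```

View pics/ov4scene.png

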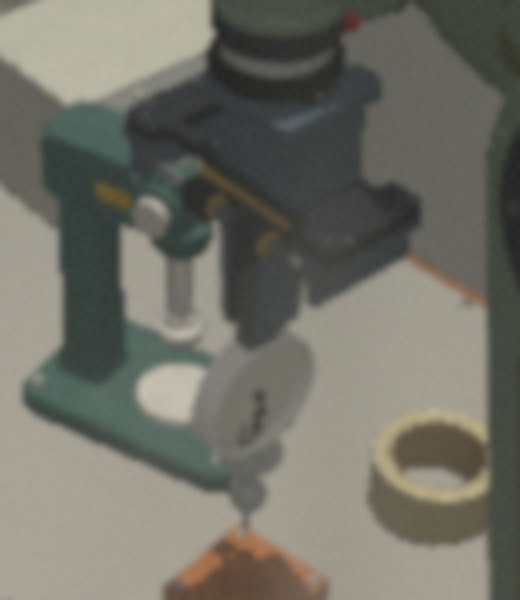

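>>> {"api": "arm_command", "payload": {"deltas": [[0,[-5,15,10],-0.04],[0,[-17,45,25],-0.08],[0,[-32,80,40],-0.12],[0,[-47,118,55],-0.16],[0,[-62,156,72],-0.2],[0,[-77,194,90],-0.25],[0,[-92,232,108],-0.3],[0,[-107,270,126],-0.35],[0,[-122,308,144],-0.4],[0,[-137,345,162],-0.45],[0,[-149,373,174],-0.48],[0,[-155,387,179],-0.5],[0,[-156,390,180],-0.5],[0,[-156,390,180],-0.5],[0,[-156,390,180],-0.5],[0,[-156,390,180],-0.5]]}}

```text
time_s: 6.9
ee_pos: [400.2, 240.0, 509.4]
ee_rot: [-10.4, 89.9, -132.2]
force: [0.2, 0.3, -2.1]
gripper_width: 15.8
```

```bash
python3 - <<'E'
from fit import *
from workcell import env,cams
st=env.state(); print(tooly(st)[0],st['time_s'],st['ee_pos'],st['force'])
f=cams.grab_frame('scene'); pickle.dump((f,st),open('v1.pkl','wb'))
cv2.imwrite('pics/v1.png',f['img'][:,:,::-1])
c=P(f,st['ee_pos']-[0,0,70])[0].astype(int); print(c)
draw(f,[],(c[0]-40,c[1]-35,c[0]+40,c[1]+40),8,'pics/v1c.png')
E
```

```text
-31.82308422935182 6.9 [400.24454062 239.97420854 509.40397872] [ 0.15971891  0.32553354 -2.09284622]
[215 215]
```

View pics/v1.png

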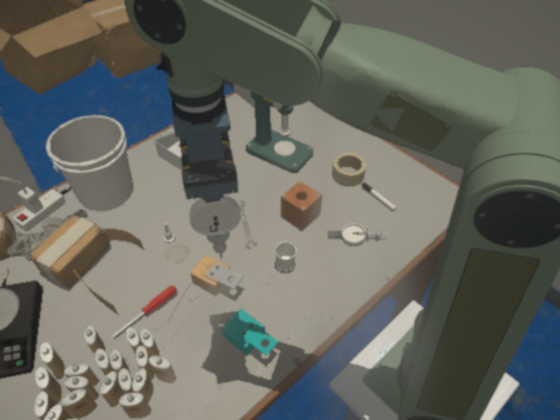

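View pics/v1c.png

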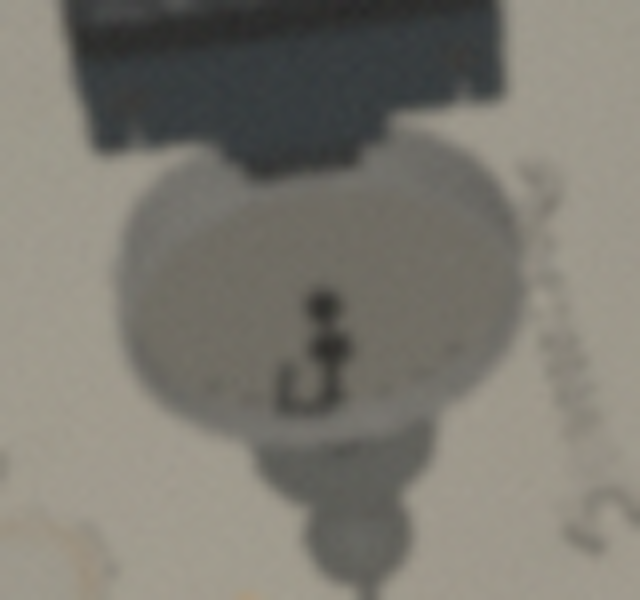

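```bash
cat > rect.py <<'E'
from fit import *
def rectify(f,tcp,yaw,lean=0,dxy=(0,0),xf=-10.,k=6,half=50,zoff=-162):
    # dial plane -> image k px/mm; image right = -y, down=-z
    g=np.array(tcp)+[dxy[0],dxy[1],zoff]
    Rg=Ro.from_euler('z',yaw).as_matrix()@Ro.from_euler('x',-lean).as_matrix()
    src=[];dst=[]
    for sy,sz in((1,1),(-1,1),(-1,-1),(1,-1)):
        X=Rg@np.array([xf,sy*half,92+sz*half])+g; src.append(P(f,X)[0]); dst.append([(half-sy*half)*k,(half-sz*half)*k])
    H=cv2.getPerspectiveTransform(np.float32(src),np.float32(dst))
    return cv2.warpPerspective(f['img'],H,(2*half*k,2*half*k),flags=cv2.INTER_CUBIC)
E
python3 - <<'E'
from rect import *
f,st=pickle.load(open('v1.pkl','rb'))
im=rectify(f,st['ee_pos'],np.radians(-31.8))[:,:,::-1].copy()
cv2.circle(im,(300,300),270,(255,0,0),1); cv2.circle(im,(300,300),4,(0,0,255),1);cv2.circle(im,(300,300),34*6,(0,255,0),1)
cv2.imwrite('pics/r1.png',im)
E
```

```text
(no output)
```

View pics/r1.png

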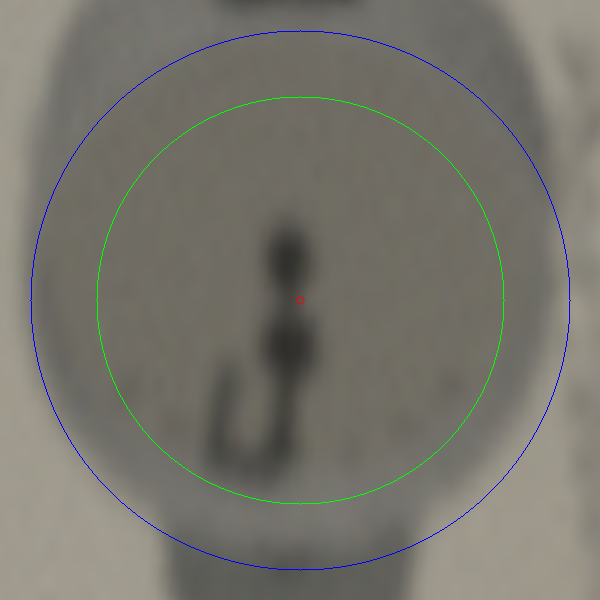

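```bash
cat >> rect.py <<'E'
def gpts(pts,g,yaw,lean=0,pit=0):
    Rg=Ro.from_euler('z',yaw).as_matrix()@Ro.from_euler('xy',[-lean,pit]).as_matrix()
    return np.asarray(pts,float)@Rg.T+g
th=np.linspace(0,2*np.pi,60)
def polys(g,yaw,lean=0,pit=0):
    G=lambda p:gpts(p,g,yaw,lean,pit)
    out=[(G(np.c_[np.full(60,x),45*np.sin(th),92+45*np.cos(th)]),(255,0,0)) for x in(-10,10)]
    out+=[(G([[-10,-2,92],[-10,2,92]]),(0,0,255)),(G([[-10,0,90],[-10,0,94]]),(0,0,255))]
    out+=[(G(np.c_[22*np.cos(th),22*np.sin(th),np.full(60,z)]),(0,255,0)) for z in(37,42)]
    out+=[(G([[0,0,-38],[0,0,0]]),(0,255,255))]
    return out
def ballc(f,g): 
    c=np.asarray(g); v=C(f)-c; v/=np.linalg.norm(v); a=np.cross(v,[0,0,1]);a/=np.linalg.norm(a); b=np.cross(v,a)
    return c+13*(np.outer(np.cos(th),a)+np.outer(np.sin(th),b))
E
python3 - <<'E'
from rect import *
f,st=pickle.load(open('v1.pkl','rb'))
for i,g in enumerate([st['ee_pos']+[0,0,-162]]):
    draw(f,polys(g,np.radians(-31.8))+[(ballc(f,g),(0,255,255))],(175,175,255,265),6.6,'pics/o5.png'); print(P(f,g))
E
```

```text
[[220.38232225 246.79711903]]
```

View pics/o5.png

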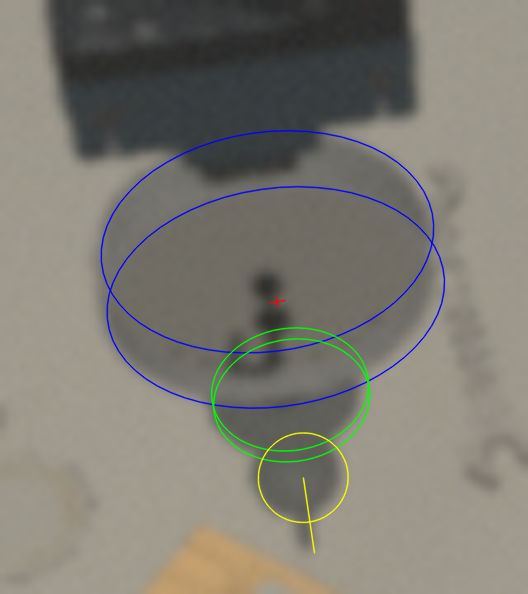

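>>> {"api": "arm_command", "payload": {"deltas": [[0,[-4,5,10],0],[0,[-14,18,30],0],[0,[-28,36,60],0],[0,[-42,54,90],0],[0,[-56,72,120],0],[0,[-66,85,140],0],[0,[-70,90,150],0],[0,[-70,90,150],0],[0,[-70,90,150],0],[0,[-70,90,150],0],[0,[-70,90,150],0],[0,[-70,90,150],0]]}}

```text
time_s: 8.15
ee_pos: [330.0, 330.4, 659.8]
ee_rot: [-4.6, 90.0, -126.4]
force: [0.7, -0.1, -2.5]
gripper_width: 15.9
```

```bash
python3 - <<'E'
from rect import *
from workcell import env,cams
st=env.state(); print(tooly(st)[0],st['time_s'],st['ee_pos'],st['force'],st['qpos'])
fs=[cams.grab_frame('scene') for _ in range(4)]
f=fs[-1]; F=dict(f); F['img']=np.mean([x['img'].astype(float) for x in fs],0).round().astype(np.uint8)
pickle.dump((F,st),open('v2.pkl','wb'))
print(np.abs(fs[0]['img'].astype(int)-fs[-1]['img']).mean())
g=st['ee_pos']+[0,0,-162]; c=P(f,g+[0,0,92])[0].astype(int); print(c)
draw(F,[],(c[0]-45,c[1]-35,c[0]+45,c[1]+45),7,'pics/v2a.png')
draw(F,polys(g,np.radians(tooly(st)[0]))+[(ballc(f,g),(0,255,255))],(c[0]-45,c[1]-35,c[0]+45,c[1]+45),7,'pics/v2.png')
E
```

```text
-31.786497232260157 8.15 [329.98875567 330.39978503 659.79557142] [ 0.72835596 -0.10717486 -2.47631601] [ 4.36290808e+01  1.46420230e+01  3.13522738e+01 -9.18361163e-03
  1.34043310e+02  7.54091947e+01]
1.2044345238095238
[185 208]
```

View pics/v2.png

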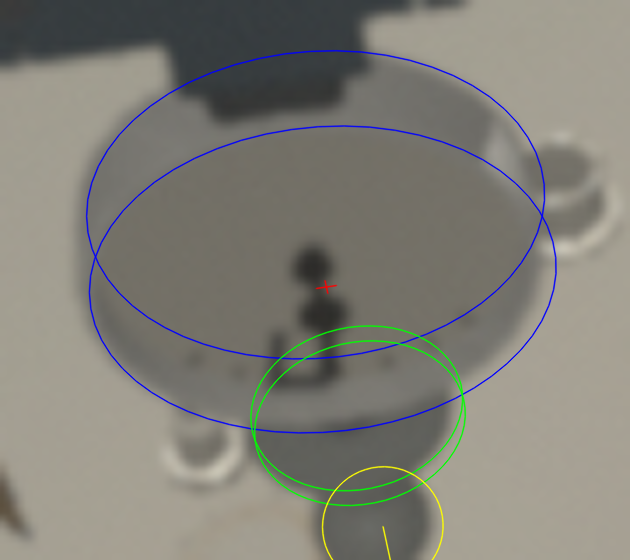

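View pics/v2a.png

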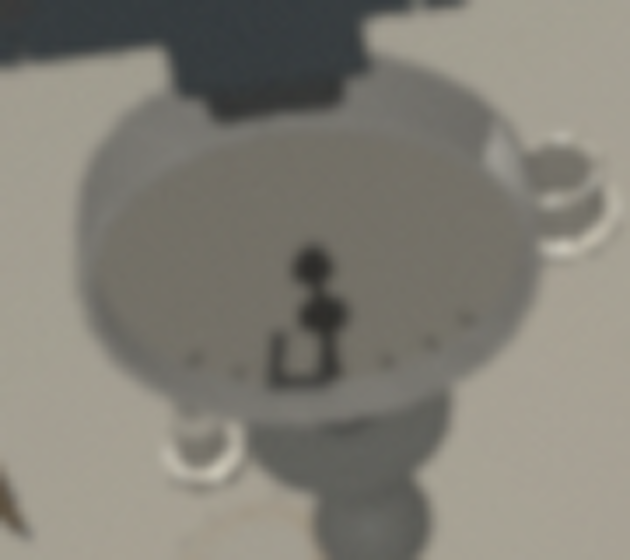

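```bash
python3 - <<'E'
from rect import *
F,st=pickle.load(open('v2.pkl','rb'))
g=st['ee_pos']+[0,0,-162]; yaw=np.radians(-31.79); k=8; half=45
def rr(F,g,yaw,off,xf,lean=0):
    src=P(F,gpts([[xf,sy*half,92+sz*half] for sy,sz in((1,1),(-1,1),(-1,-1),(1,-1))],g,yaw,lean))+off
    dst=[[(half-sy*half)*k,(half-sz*half)*k] for sy,sz in((1,1),(-1,1),(-1,-1),(1,-1))]
    return cv2.warpPerspective(F['img'],cv2.getPerspectiveTransform(np.float32(src),np.float32(dst)),(720,720),flags=cv2.INTER_CUBIC)
im=rr(F,g,yaw,[-1.3,-0.9],-6.5); np.save('r2.npy',im)
im=im[:,:,::-1].copy(); im=np.clip((im.astype(float)-20)*2,0,255).astype(np.uint8)
cv2.circle(im,(360,360),34*8,(0,255,0),1);cv2.circle(im,(360,360),5,(0,0,255),1)
for d in (.1,.2,.3,.4): cv2.line(im,(360-int(180*np.sin(d)),360+int(180*np.cos(d))),(360-int(300*np.sin(d)),360+int(300*np.cos(d))),(0,255,255),1)
cv2.imwrite('pics/r2.png',im[120:720,:])
E
```

```text
(no output)
```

View pics/r2.png

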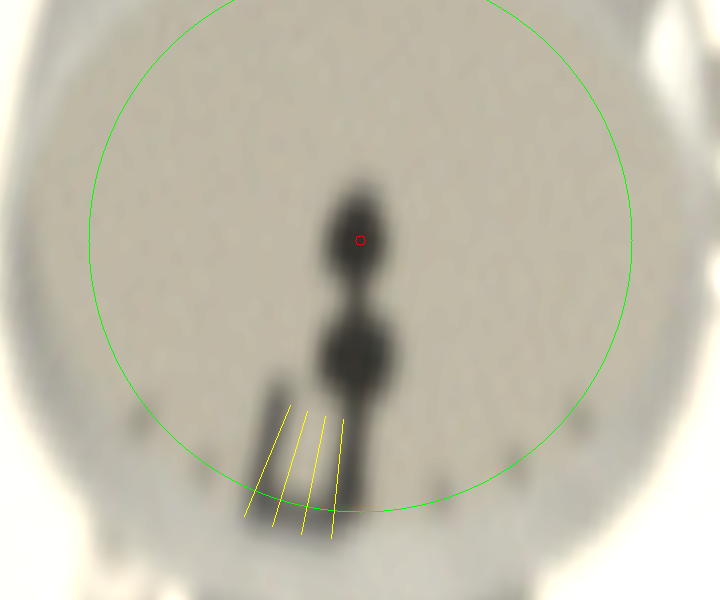

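```bash
cat > fitdial.py <<'E'
from rect import *
def fitdial(F,g,yaw,off,lean=0,psi0=0.,th0=0.24,save=None):
    SS=8
    ctr=P(F,gpts([[-6.5,0,92-17]],g,yaw,lean))[0]+off
    u0,v0=(ctr-[17,15]).astype(int); W,H=34,32
    img=cv2.cvtColor(F['img'],cv2.COLOR_RGB2GRAY).astype(float)[v0:v0+H,u0:u0+W]
    def quad(m,pts,x): 
        q=(P(F,gpts(np.c_[np.full(len(pts),x),pts[:,0],92+pts[:,1]],g,yaw,lean))+OFF[0]-[u0,v0]+.5)*SS-.5
        cv2.fillPoly(m,[np.int32(np.round(q*16))],1.0,shift=4,lineType=cv2.LINE_AA)
    OFF=[None]
    c=np.linspace(0,2*np.pi,40)
    def rot(p,t): # p: (y, z) ; angle t to +y side, z down negative
        R=np.array([[np.cos(t),-np.sin(t)],[np.sin(t),np.cos(t)]]); return p@R.T  # (0,-r)->(r sin t,-r cos t)
    def render(q):
        th,psi,w,rin,rout,b,hub,wr,wz,pw,ptop,du,dv,sig,pd=q
        OFF[0]=np.array(off)+[du,dv]
        mf=np.zeros((H*SS,W*SS),np.float32); mp=mf.copy()
        for s in(1,-1):
            quad(mf,rot(np.array([[s*3.4,-rin],[s*(3.4+w),-rin],[s*(3.4+w),-rout],[s*3.4,-rout]]),th),-6.5)
        quad(mf,rot(np.array([[-3.4-w,-rout+b],[3.4+w,-rout+b],[3.4+w,-rout],[-3.4-w,-rout]]),th),-6.5)
        x=-6.5-pd
        quad(mp,rot(np.array([[-1.1,ptop],[1.1,ptop],[1.1,-34],[-1.1,-34]]),psi),x)
        quad(mp,np.c_[hub*np.cos(c),hub*np.sin(c)],x)
        quad(mp,rot(np.c_[wr*np.cos(c),wr*np.sin(c)-wz],psi),x)
        f=lambda m:cv2.resize(cv2.GaussianBlur(m,(0,0),max(sig,.2)*SS),(W,H),interpolation=cv2.INTER_AREA)
        # occlusion: pointer over fork
        return f(mf*(1-mp)),f(mp)
    # mask: dial interior
    q=P(F,gpts(np.c_[np.full(60,-6.5),40.5*np.sin(c.repeat(2)[:60]) if 0 else 40.5*np.sin(np.linspace(0,6.28,60)),92+40.5*np.cos(np.linspace(0,6.28,60))],g,yaw,lean))+off-[u0,v0]
    M=np.zeros((H,W),np.uint8); cv2.fillPoly(M,[np.int32(np.round(q))],1); M=M.astype(bool)
    def lin(q):
        a,b=render(q); yy,xx=np.mgrid[:H,:W]
        A=np.c_[a[M],b[M],np.ones(M.sum()),xx[M]/W,yy[M]/H]; s,*_=np.linalg.lstsq(A,img[M],rcond=None)
        return A@s-img[M],s,(a,b)
    pri=np.array([th0,psi0,2.2,26,38,2.5,3.5,4.5,14,2.2,3,0,0,.7,1.5]); sd=np.array([.3,.3,.5,4,2.5,1,1.5,1.5,3,.3,2,1,1,.3,1])
    fun=lambda z:np.r_[lin(pri+z*sd)[0]/3,z*.3]
    best=None
    for t in(-.5,0,.5):
        z=np.zeros(15); z[0]=t*.5
        r=least_squares(fun,z,diff_step=None,x_scale=1.0,method='trf',jac=lambda zz:np.array([(fun(zz+e)-fun(zz-e))/.1 for e in np.eye(15)*.05]).T)
        if best is None or r.cost<best.cost: best=r
    q=pri+best.x*sd; res,s,(a,b)=lin(q)
    print('cost',best.cost,'rms',res.std(),dict(zip('th psi w rin rout b hub wr wz pw ptop du dv sig pd'.split(),np.round(q,3))),'amp',s.round(1))
    J=best.jac; print('sd th psi',np.sqrt(np.diag(np.linalg.inv(J.T@J)))[:2]*sd[:2]*res.std()/3)
    if save:
        mod=np.zeros((H,W)); yy,xx=np.mgrid[:H,:W]; mod=a*s[0]+b*s[1]+s[2]+xx/W*s[3]+yy/H*s[4]
        o=np.hstack([img,np.where(M,mod,img)]); o=np.clip((o-20)*2,0,255).astype(np.uint8); cv2.imwrite(save,cv2.resize(o,None,fx=11,fy=11,interpolation=cv2.INTER_CUBIC))
    return q
if __name__=='__main__':
    F,st=pickle.load(open('v2.pkl','rb')); g=st['ee_pos']+[0,0,-162]
    fitdial(F,g,np.radians(-31.79),[-1.3,-.9],save='pics/fd2.png')
    F,st=pickle.load(open('v1.pkl','rb')); g=st['ee_pos']+[0,0,-162]
    fitdial(F,g,np.radians(-31.82),[-.9,-.5],save='pics/fd1.png')
E
python3 fitdial.py
```

```text
cost 227.51353013429437 rms 2.148124904677424 {'th': np.float64(0.216), 'psi': np.float64(0.008), 'w': np.float64(2.748), 'rin': np.float64(21.691), 'rout': np.float64(38.62), 'b': np.float64(2.909), 'hub': np.float64(4.203), 'wr': np.float64(5.091), 'wz': np.float64(14.607), 'pw': np.float64(2.2), 'ptop': np.float64(6.839), 'du': np.float64(-0.411), 'dv': np.float64(-0.929), 'sig': np.float64(0.918), 'pd': np.float64(1.942)} amp [-57.7 -69.8 110.9   1.2   2.7]
sd th psi [0.00126021 0.00214564]
cost 168.4672813429803 rms 1.9645831101999047 {'th': np.float64(0.218), 'psi': np.float64(0.006), 'w': np.float64(2.981), 'rin': np.float64(21.458), 'rout': np.float64(38.037), 'b': np.float64(2.965), 'hub': np.float64(4.351), 'wr': np.float64(5.041), 'wz': np.float64(15.017), 'pw': np.float64(2.2), 'ptop': np.float64(0.25), 'du': np.float64(-0.406), 'dv': np.float64(-0.789), 'sig': np.float64(0.895), 'pd': np.float64(0.867)} amp [-52.7 -63.3 107.    1.4   3.3]
sd th psi [0.00292324 0.00470452]
```

View pics/fd2.png

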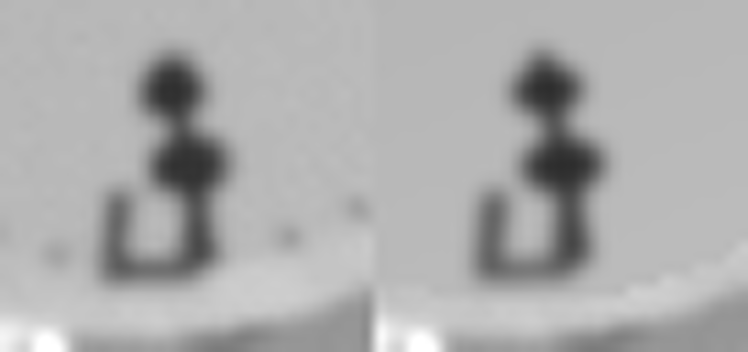

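>>> {"api": "arm_command", "payload": {"deltas": [[0,[4,-4,-10],0],[0,[15,-16,-35],0],[0,[30,-31,-70],0],[0,[46,-48,-106],0],[0,[61,-64,-142],0],[0,[76,-80,-178],0],[0,[92,-96,-214],0],[0,[107,-112,-250],0],[0,[122,-128,-285],0],[0,[137,-144,-320],0],[0,[150,-158,-349],0],[0,[157,-165,-365],0],[0,[159,-167,-370],0],[0,[159,-167,-370],0],[0,[159,-167,-370],0],[0,[159,-167,-370],0],[0,[159,-167,-370],0]]}}

```text
time_s: 10.05
ee_pos: [489.0, 164.4, 291.0]
ee_rot: [140.9, 89.9, 19.2]
force: [-0.5, -0.3, -2.8]
gripper_width: 15.8
```

```bash
python3 - <<'E'
from fitdial import *
from workcell import env,cams
st=env.state(); yaw=np.radians(tooly(st)[0]); print(tooly(st)[0],st['time_s'],st['ee_pos'],st['force'],st['torque'])
s=pickle.load(open('scene0.pkl','rb'));t=pickle.load(open('top0.pkl','rb'))
print(onz(s,(231.2,278.5),55),onz(t,(229.85,231.2),55),tri([s,t],[np.array([231.2,278.5]),np.array([229.85,231.2])]))
f=cams.grab_frame('scene'); pickle.dump((f,st),open('v3.pkl','wb')); ft=cams.grab_frame('top'); pickle.dump((ft,st),open('v3t.pkl','wb'))
g=st['ee_pos']+[0,0,-162]; c=P(f,g+[0,0,20])[0].astype(int)
eye=np.array([489,164,55.]); circ=np.c_[489+10*np.cos(th),164+10*np.sin(th),np.full(60,55)]
draw(f,polys(g,yaw)+[(ballc(f,g),(0,255,255)),(circ,(255,0,255))],(c[0]-40,c[1]-45,c[0]+40,c[1]+35),7,'pics/v3.png')
draw(f,[],(c[0]-40,c[1]-45,c[0]+40,c[1]+35),7,'pics/v3a.png')
fitdial(f,g,yaw,[-1,-1])
c=P(ft,g)[0].astype(int)
draw(ft,polys(g,yaw)+[(circ,(255,0,255))],(c[0]-40,c[1]-40,c[0]+40,c[1]+40),7,'pics/v3t.png')
E
```

```text
-31.697271786331815 10.05 [488.98292249 164.4177847  291.04382929] [-0.52020709 -0.25475694 -2.76808087] [ 0.01462784 -0.02153259  0.00585884]
[490.34292726 165.75912518  55.        ] [489.70877343 164.4678915   55.        ] (array([490.39797782, 165.14829948,  54.16170185]), array([ 0.19509374,  0.02803278, -0.17094212, -0.1885631 ]))
cost 142.73095103765874 rms 2.006989221947087 {'th': np.float64(0.236), 'psi': np.float64(0.002), 'w': np.float64(2.162), 'rin': np.float64(20.258), 'rout': np.float64(37.482), 'b': np.float64(2.843), 'hub': np.float64(4.641), 'wr': np.float64(4.957), 'wz': np.float64(15.254), 'pw': np.float64(2.2), 'ptop': np.float64(3.026), 'du': np.float64(-0.28), 'dv': np.float64(-0.125), 'sig': np.float64(0.891), 'pd': np.float64(0.777)} amp [-57.  -55.6 116.    6.    3.6]
sd th psi [0.00522937 0.00563314]
```

View pics/v3.png

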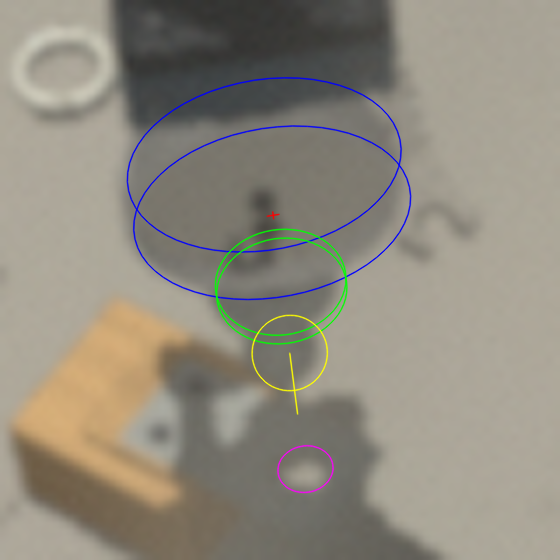

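View pics/v3a.png

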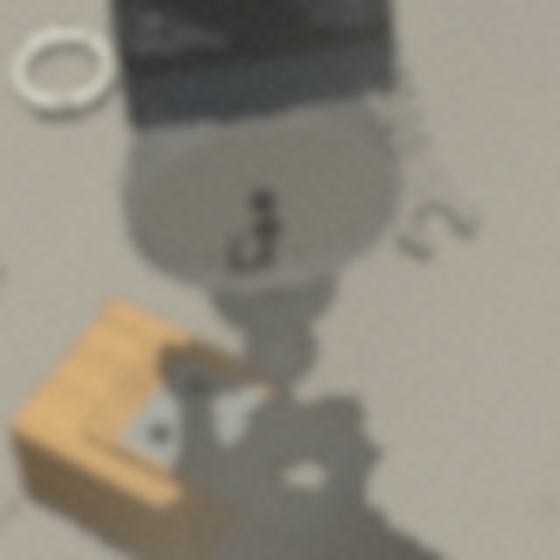

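View pics/v3t.png

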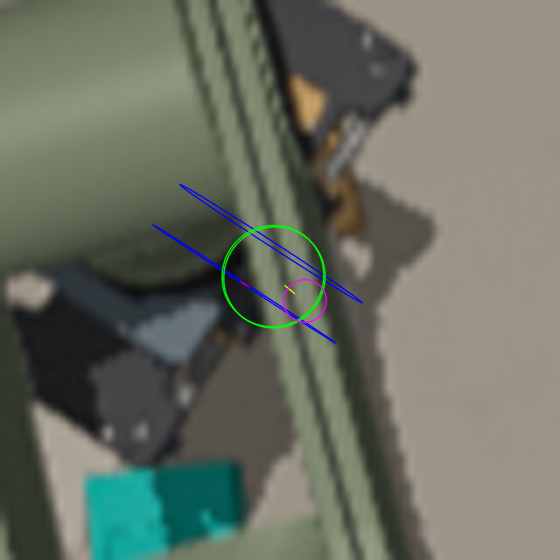

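>>> {"api": "arm_command", "payload": {"deltas": [[0,[0,-1.2,-10],0],[0,[0,-1.2,-25],0],[0,[0,-1.2,-40],0],[0,[0,-1.2,-50],0],[0,[0,-1.2,-54],0],[0,[0,-1.2,-54],0],[0,[0,-1.2,-54],0]]}}

```text
time_s: 10.85
ee_pos: [489.3, 162.8, 236.5]
ee_rot: [135.4, 89.9, 13.6]
force: [1.0, 0.1, -1.3]
gripper_width: 16.4
```

```bash
python3 - <<'E'
from fitdial import *
from workcell import env,cams
st=env.state(); yaw=np.radians(tooly(st)[0]); print(tooly(st)[0],st['time_s'],st['ee_pos'],st['force'],st['torque'])
f=cams.grab_frame('scene'); pickle.dump((f,st),open('v4.pkl','wb'))
g=st['ee_pos']+[0,0,-162]; c=P(f,g+[0,0,20])[0].astype(int)
circ=np.c_[490.3+10*np.cos(th),165.8+10*np.sin(th),np.full(60,55)]
A=[]
for p in ([],polys(g,yaw)+[(ballc(f,g),(0,255,255)),(circ,(255,0,255))]):
    draw(f,p,(c[0]-30,c[1]-40,c[0]+35,c[1]+35),6,'pics/tmp.png'); A.append(cv2.imread('pics/tmp.png'))
cv2.imwrite('pics/v4.png',np.hstack(A))
E
```

```text
-31.739411853276756 10.85 [489.33778953 162.8171058  236.47716751] [ 1.03814269  0.0795554  -1.32232338] [-0.02081168 -0.04784601  0.03296337]
```

View pics/v4.png

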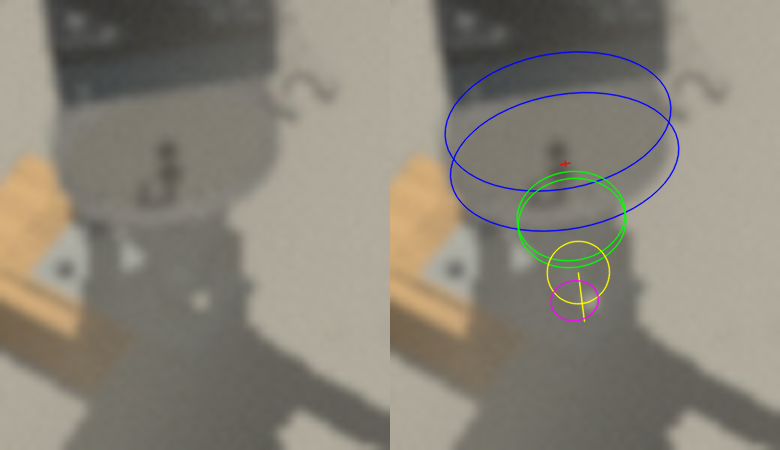

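>>> {"api": "arm_command", "payload": {"deltas": [[0,[0,0,-2],0],[0,[0,0,-4],0],[0,[0,0,-6],0],[0,[0,0,-7],0],[0,[0,0,-8],0],[0,[0,0,-8],0]]}}

```text
time_s: 11.5
ee_pos: [488.8, 162.7, 227.8]
ee_rot: [-30.6, 90.0, -152.3]
force: [-0.3, 0.6, -3.9]
gripper_width: 15.9
```

>>> {"api": "arm_command", "payload": {"deltas": [[0,[0,0,-0.5],0],[0,[0,0,-1],0],[0,[0,0,-1.5],0],[0,[0,0,-2],0],[0,[0,0,-2],0]]}}

```text
time_s: 12.0
ee_pos: [489.0, 162.8, 226.2]
ee_rot: [150.7, 90.0, 29.0]
force: [0.9, 0.4, -0.6]
gripper_width: 16.1
```

>>> {"api": "arm_command", "payload": {"deltas": [[0,[0,0,-0.5],0],[0,[0,0,-1],0],[0,[0,0,-1.5],0],[0,[0,0,-1.5],0],[0,[0,0,-1.5],0]]}}

```text
time_s: 12.5
ee_pos: [489.1, 163.0, 225.5]
ee_rot: [160.4, 89.9, 38.7]
force: [-1.3, 0.1, 6.1]
gripper_width: 16.3
```

```bash
python3 - <<'E'
from workcell import env
st=env.state();print(st['ee_pos'],st['force'],st['torque'])
E
```

```text
[489.05452588 162.99622176 225.53291647] [-1.33230045  0.0907229   6.08370355] [ 0.01211188  0.46626327 -0.03381281]
```

>>> {"api": "arm_command", "payload": {"deltas": [[0,[-0.4,0.2,0],0],[0,[-0.7,0.4,0],0],[0,[-0.7,0.4,0],0],[0,[-0.7,0.4,0],0]]}}

```text
time_s: 12.9
ee_pos: [488.6, 163.4, 225.1]
ee_rot: [153.7, 89.9, 31.9]
force: [-1.4, 1.5, 5.9]
gripper_width: 16.0
```

```bash
python3 - <<'E'
from fitdial import *
from workcell import env,cams
st=env.state();print(st['ee_pos'],st['force'],st['torque'])
f=cams.grab_frame('scene'); st=env.state(); print(st['force'],st['torque']);yaw=np.radians(tooly(st)[0]); pickle.dump((f,st),open('v5.pkl','wb'))
g=st['ee_pos']+[0,0,-162]; c=P(f,g+[0,0,20])[0].astype(int)
circ=np.c_[490.3+10*np.cos(th),165.8+10*np.sin(th),np.full(60,55)]
fitdial(f,g,yaw,[-1,-1])
A=[]
for p in ([],polys(g,yaw)+[(ballc(f,g),(0,255,255)),(circ,(255,0,255))]):
    draw(f,p,(c[0]-30,c[1]-40,c[0]+35,c[1]+35),6,'pics/tmp.png'); A.append(cv2.imread('pics/tmp.png'))
cv2.imwrite('pics/v5.png',np.hstack(A))
E
```

```text
[488.63611559 163.42275618 225.05696231] [-1.36748114  1.52540932  5.94541259] [ 0.29819613  0.25187757 -0.05067015]
[-0.9544589   0.86788106  4.61972203] [0.24407682 0.28354516 0.01689896]
cost 958.4351738359387 rms 5.463034859237944 {'th': np.float64(0.231), 'psi': np.float64(0.006), 'w': np.float64(2.189), 'rin': np.float64(22.274), 'rout': np.float64(38.225), 'b': np.float64(2.671), 'hub': np.float64(4.041), 'wr': np.float64(4.791), 'wz': np.float64(14.547), 'pw': np.float64(2.2), 'ptop': np.float64(2.996), 'du': np.float64(-0.232), 'dv': np.float64(-0.241), 'sig': np.float64(0.919), 'pd': np.float64(1.075)} amp [-55.3 -49.9 111.8   7.4  20.6]
sd th psi [0.03100729 0.03719763]
```

View pics/v5.png

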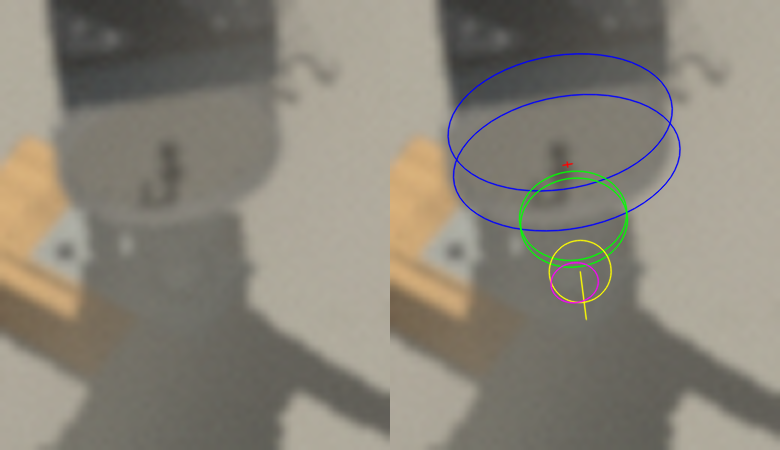

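>>> {"api": "arm_command", "payload": {"deltas": [[0,[-0.4,0.2,0],0],[0,[-0.7,0.4,0],0],[0,[-0.7,0.4,0],0],[0,[-0.7,0.4,0],0]]}}

```text
time_s: 13.35
ee_pos: [488.0, 163.8, 224.6]
ee_rot: [150.8, 89.9, 29.0]
force: [0.5, 2.1, 4.0]
gripper_width: 16.1
```

```bash
python3 - <<'E'
from workcell import env
st=env.state();print(st['ee_pos'],st['force'],st['torque'])
E
```

```text
[488.02700435 163.79857023 224.64495467] [0.45551331 2.0594984  4.02566361] [ 0.51167849 -0.23432461  0.02791428]
```

>>> {"api": "arm_command", "payload": {"deltas": [[0,[0.3,0.4,0],0],[0,[0.5,0.85,0],0],[0,[0.5,0.85,-0.5],0],[0,[0.5,0.85,-0.5],0]]}}

```text
time_s: 13.75
ee_pos: [488.1, 164.3, 224.3]
ee_rot: [91.9, 90.0, -29.9]
force: [0.7, 0.8, 7.2]
gripper_width: 15.6
```

```bash
python3 - <<'E'
from workcell import env
st=env.state();print(st['ee_pos'],st['force'],st['torque'])
E
```

```text
[488.09435757 164.2670948  224.3207515 ] [0.70933753 0.81559467 7.18485091] [ 0.15556046 -0.00654508 -0.00523274]
```

>>> {"api": "arm_command", "payload": {"deltas": [[0,[1.0,1.6,0],0],[0,[1.9,3.1,0],0],[0,[2.9,4.7,-0.1],0],[0,[3.8,6.2,-0.2],0],[0,[4.8,7.8,-0.3],0],[0,[5.8,9.4,-0.4],0],[0,[5.8,9.4,-0.4],0],[0,[5.8,9.4,-0.4],0]]}}

```text
time_s: 14.55
ee_pos: [493.4, 173.0, 223.8]
ee_rot: [3.4, 89.9, -118.3]
force: [-0.9, 0.0, 6.4]
gripper_width: 16.1
```

```bash
python3 - <<'E'
from fitdial import *
from workcell import env,cams
st=env.state();print(st['ee_pos'],st['force'],st['torque'])
f=cams.grab_frame('scene'); st=env.state(); print(st['force'],st['torque']);yaw=np.radians(tooly(st)[0]); pickle.dump((f,st),open('v6.pkl','wb'))
g=np.array([488.1,164.3,62.3]); c=P(f,g+[0,0,20])[0].astype(int)
A=[]
for p in ([],polys(g,yaw,0.065)+[(ballc(f,g),(0,255,255))]):
    draw(f,p,(c[0]-30,c[1]-45,c[0]+35,c[1]+30),6,'pics/tmp.png'); A.append(cv2.imread('pics/tmp.png'))
cv2.imwrite('pics/v6.png',np.hstack(A))
E
```

```text
[493.39820887 172.99203588 223.75123528] [-0.89740232  0.03505204  6.44173629] [-0.28533172  0.22811851 -0.03355287]
[-1.1050776  -0.08383417  6.46976154] [-0.24331669  0.22415861  0.01229916]
```

View pics/v6.png

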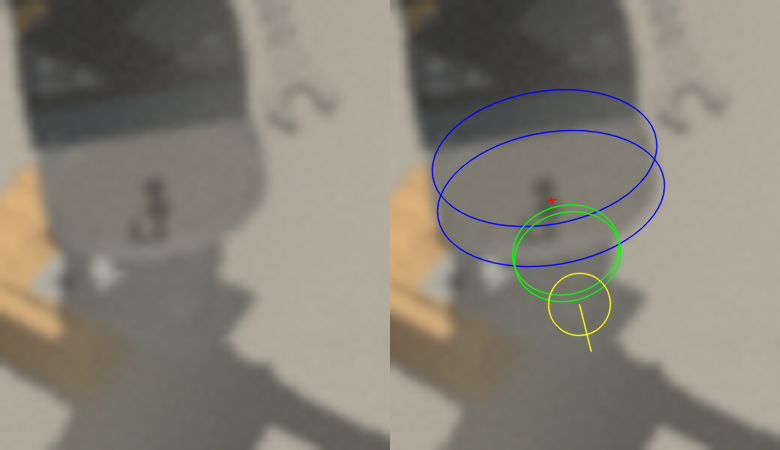

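>>> {"api": "arm_command", "payload": {"deltas": [[0,[1.9,3.2,-0.3],0],[0,[3.9,6.3,-0.6],0],[0,[5.8,9.4,-1.1],0],[0,[7.7,12.5,-1.6],0],[0,[9.7,15.6,-2.2],0],[0,[11.5,18.6,-2.9],0],[0,[13.5,21.8,-3.6],0],[0,[13.5,21.8,-3.6],0],[0,[13.5,21.8,-3.6],0],[0,[13.5,21.8,-3.6],0],[0,[13.5,21.8,-3.6],0],[0,[13.5,21.8,-3.6],0],[0,[13.5,21.8,-3.6],0],[0,[13.5,21.8,-3.6],0],[0,[13.5,21.8,-3.6],0],[0,[13.5,21.8,-3.6],0],[0,[13.5,21.8,-3.6],0],[0,[13.5,21.8,-3.6],0]]}}

```text
time_s: 16.4
ee_pos: [507.1, 195.4, 219.7]
ee_rot: [-20.9, 90.0, -142.7]
force: [-0.5, -2.0, 1.0]
gripper_width: 15.8
```

```bash
cat > chk.py <<'E'
from fitdial import *
from workcell import env,cams
import sys
n=sys.argv[1]; lean=float(sys.argv[2])
fs=[cams.grab_frame('scene') for _ in range(4)]
F=dict(fs[-1]); F['img']=np.mean([x['img'].astype(float) for x in fs],0).round().astype(np.uint8)
st=env.state(); print(st['time_s'],st['ee_pos'],st['force'],st['torque'],st['gripper_width']);yaw=np.radians(tooly(st)[0]); pickle.dump((F,st),open(n+'.pkl','wb'))
u=np.array([-np.sin(yaw),np.cos(yaw)]); d=st['ee_pos'][:2]-[488.1,164.3]; print('L',d@u,'side',d@[np.cos(yaw),np.sin(yaw)],'a',np.arcsin(d@u/170))
g=np.array([488.1,164.3,62.3]); c=P(F,g+[0,0,40])[0].astype(int)
fitdial(F,g,yaw,[-1.2,-1.1],lean=lean,psi0=0.2,th0=.22,save='pics/%s_fd.png'%n)
A=[]
for p in ([],polys(g,yaw,lean)+[(ballc(F,g),(0,255,255))]):
    draw(F,p,(c[0]-30,c[1]-40,c[0]+35,c[1]+35),6,'pics/tmp.png'); A.append(cv2.imread('pics/tmp.png'))
cv2.imwrite('pics/%s.png'%n,np.hstack(A))
E
python3 chk.py v7 0.217
```

```text
16.6 [507.15436696 195.4641804  219.69993645] [-0.50457483 -1.47258221 -0.54992358] [-0.49471685  0.22129575 -0.02104262] 15.8626956240153
L 36.52723598516199 side -0.18992385847884638 a 0.216554719435481
cost 2113.6332358234763 rms 8.19107995696561 {'th': np.float64(0.228), 'psi': np.float64(0.229), 'w': np.float64(2.528), 'rin': np.float64(21.419), 'rout': np.float64(39.009), 'b': np.float64(2.084), 'hub': np.float64(3.921), 'wr': np.float64(5.201), 'wz': np.float64(15.362), 'pw': np.float64(2.2), 'ptop': np.float64(2.484), 'du': np.float64(0.316), 'dv': np.float64(-0.114), 'sig': np.float64(0.927), 'pd': np.float64(0.706)} amp [-59.3 -55.7 100.1  14.6  37.8]
sd th psi [0.03045175 0.04067554]
```

View pics/v7.png

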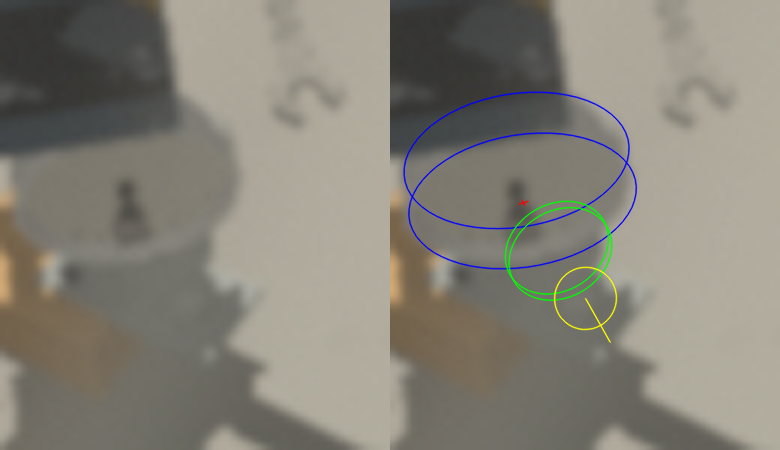

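View pics/v7_fd.png

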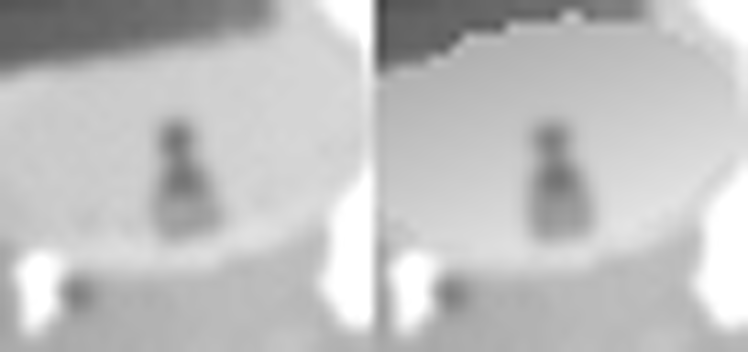

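>>> {"api": "arm_command", "payload": {"deltas": [[0,[0,0,-0.4],0],[0,[0,0,-0.8],0],[0,[0,0,-0.8],0],[0,[0,0,-0.8],0],[0,[0,0,-0.8],0],[0,[0,0,-0.8],0],[0,[0,0,-0.8],0],[0,[0,0,-0.8],0]]}}

```text
time_s: 17.4
ee_pos: [507.5, 195.8, 219.5]
ee_rot: [166.6, 89.9, 44.8]
force: [-0.8, 1.4, 5.1]
gripper_width: 16.0
```

```bash
python3 chk.py v8 0.217
```

```text
17.6 [507.4806863  195.76787124 219.41442106] [-1.44536337  0.73366181  3.83656581] [ 0.08233822  0.41094855 -0.03323035] 15.759749713636376
L 36.95717302354151 side -0.07268898791078138 a 0.21914498395106397
cost 2172.4049316582123 rms 8.30375138511075 {'th': np.float64(0.228), 'psi': np.float64(0.228), 'w': np.float64(3.338), 'rin': np.float64(23.368), 'rout': np.float64(40.736), 'b': np.float64(2.5), 'hub': np.float64(3.888), 'wr': np.float64(4.727), 'wz': np.float64(14.933), 'pw': np.float64(2.2), 'ptop': np.float64(4.672), 'du': np.float64(0.096), 'dv': np.float64(-0.39), 'sig': np.float64(0.96), 'pd': np.float64(2.165)} amp [-49.1 -62.5  99.5  14.7  39.5]
sd th psi [0.04677172 0.06868705]
```

>>> {"api": "arm_command", "payload": {"deltas": [[0,[0,0,0],0],[0,[0,0,0],0],[0,[0,0,0],0],[0,[0,0,0],0],[0,[0,0,0],0],[0,[0,0,0],0],[0,[0,0,0],0],[0,[0,0,0],0],[0,[0,0,0],0],[0,[0,0,0],0]]}}

```text
time_s: 18.6
ee_pos: [507.5, 195.7, 219.4]
ee_rot: [162.6, 90.0, 40.8]
force: [-0.4, 1.3, 4.6]
gripper_width: 15.5
```

```bash
python3 chk.py v9 0.217
```

```text
18.8 [507.48979871 195.71743279 219.3810384 ] [-1.49734761  0.93154017  5.5296209 ] [0.15783004 0.44274143 0.02146343] 16.05933541600824
L 36.91906985408231 side -0.0407173750863874 a 0.21891536166999126
cost 2214.3547406607036 rms 8.384082578058107 {'th': np.float64(0.227), 'psi': np.float64(0.236), 'w': np.float64(2.536), 'rin': np.float64(24.744), 'rout': np.float64(39.237), 'b': np.float64(2.523), 'hub': np.float64(4.147), 'wr': np.float64(5.35), 'wz': np.float64(16.078), 'pw': np.float64(2.2), 'ptop': np.float64(3.881), 'du': np.float64(0.176), 'dv': np.float64(-0.229), 'sig': np.float64(0.966), 'pd': np.float64(1.307)} amp [-63.  -58.2  99.7  14.6  39. ]
sd th psi [0.02539205 0.03314035]
```

View pics/v9_fd.png

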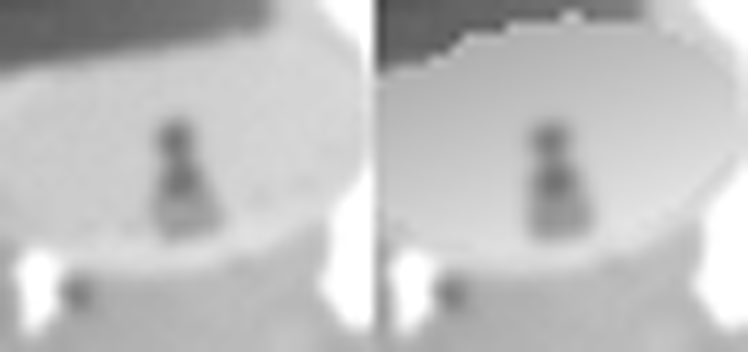

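View pics/v9.png

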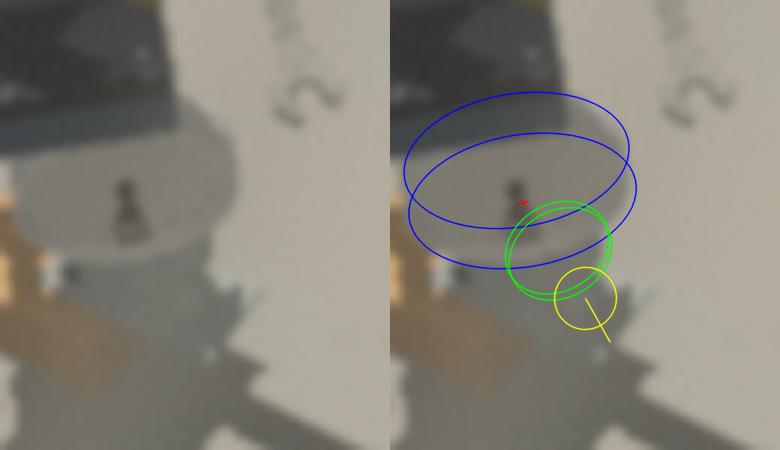

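```bash
sed 's/M=M.astype(bool)/M=M.astype(bool); M[:7]=False/' fitdial.py > fd2.py; python3 - <<'E'
from fd2 import *
L=[pickle.load(open(n+'.pkl','rb')) for n in('v8','v9')]
F=dict(L[1][0]); F['img']=np.mean([l[0]['img'].astype(float) for l in L],0).round().astype(np.uint8)
g=np.array([488.1,164.3,62.3])
for p0,t0 in((.2,.22),(.28,.2),(.12,.25)): fitdial(F,g,np.radians(-31.75),[-1.1,-1.3],lean=.218,psi0=p0,th0=t0,save='pics/fin.png')
F,st=pickle.load(open('v3.pkl','rb'));fitdial(F,st['ee_pos']-[0,0,162],np.radians(-31.7),[-1,-1])
E
```

```text
cost 52.57445571275444 rms 1.4587696670238897 {'th': np.float64(0.224), 'psi': np.float64(0.223), 'w': np.float64(2.453), 'rin': np.float64(21.986), 'rout': np.float64(40.4), 'b': np.float64(1.728), 'hub': np.float64(4.515), 'wr': np.float64(4.65), 'wz': np.float64(15.008), 'pw': np.float64(2.2), 'ptop': np.float64(2.783), 'du': np.float64(-0.049), 'dv': np.float64(-0.468), 'sig': np.float64(0.876), 'pd': np.float64(2.234)} amp [-44.2 -56.  118.9   7.3   3. ]
sd th psi [0.00432682 0.00668842]
cost 57.61498888890193 rms 1.5285204019599914 {'th': np.float64(0.223), 'psi': np.float64(0.222), 'w': np.float64(2.34), 'rin': np.float64(21.502), 'rout': np.float64(38.443), 'b': np.float64(2.5), 'hub': np.float64(4.616), 'wr': np.float64(4.891), 'wz': np.float64(14.731), 'pw': np.float64(2.2), 'ptop': np.float64(3.01), 'du': np.float64(-0.001), 'dv': np.float64(-0.21), 'sig': np.float64(0.881), 'pd': np.float64(1.675)} amp [-44.7 -54.3 119.    7.3   2.8]
sd th psi [0.00359262 0.00519384]
cost 54.1626732101459 rms 1.4786937265433682 {'th': np.float64(0.227), 'psi': np.float64(0.226), 'w': np.f
[... 194 characters left out ...]
'ptop': np.float64(5.298), 'du': np.float64(-0.045), 'dv': np.float64(-0.636), 'sig': np.float64(0.901), 'pd': np.float64(2.893)} amp [-38.2 -57.  119.    7.3   2.9]
sd th psi [0.00599323 0.01157152]
cost 75.08404553414046 rms 1.7048194838802715 {'th': np.float64(0.234), 'psi': np.float64(0.002), 'w': np.float64(2.056), 'rin': np.float64(19.856), 'rout': np.float64(37.672), 'b': np.float64(2.721), 'hub': np.float64(4.705), 'wr': np.float64(5.104), 'wz': np.float64(14.658), 'pw': np.float64(2.2), 'ptop': np.float64(6.724), 'du': np.float64(-0.243), 'dv': np.float64(-0.237), 'sig': np.float64(0.856), 'pd': np.float64(1.498)} amp [-58.4 -52.7 115.5   6.9   3.8]
sd th psi [0.00315951 0.00463291]
```

View pics/fin.png

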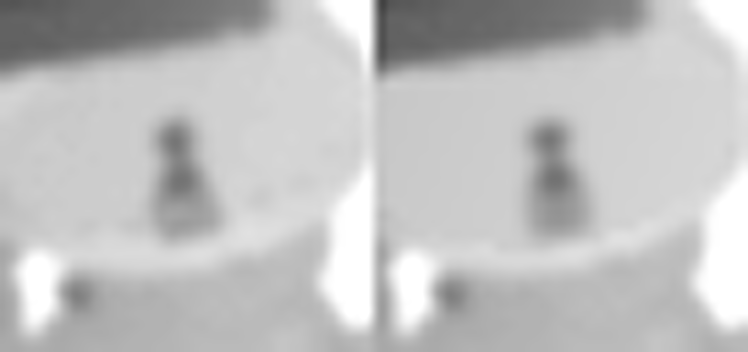

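Pointer and mark agree within about 0.01 rad. The force is steady at roughly 8 N and the ball is seated, so I'm handing in.

```bash
python3 - <<'E'
from workcell import env
st=env.state();print(st['time_s'],st['ee_pos'],st['force'],st['gripper_width']); print(env.job_done())
E
```

```text
18.8 [507.48979871 195.71743279 219.3810384 ] [-1.49734761  0.93154017  5.5296209 ] 16.05933541600824
the job is handed in; nothing more can be done
None
```

The gauge is seated in the steel tab, rocked onto its preset mark, and still gripped. I handed the job in at 18.8 s and no verdict was reported.

**What I did:** I gripped the larger, upright gauge across its 16 mm faces with 15 N and lifted it out of the block. I held it near the camera to read the preset mark, which came out about 0.21 rad from the pointer. Then I lowered the pin through the hole in the steel tab (not the turquoise one) and nudged the arm sideways until the side forces died down. Last, I moved the grip along an arc about the ball to a lean of about 0.219 rad.

**Last checks:**
- **Pointer:** the image fit put the pointer at 0.223 rad and the mark at 0.224 rad. The last looser single fit differed by 0.009 rad, against an allowed 0.07.
- **Contact:** the ball pressed on the tab with about 8 N, steady over the last second. After rocking it had dropped to about 2 N, so I lowered the arm 0.8 mm.
- **Grip:** the jaws held at 16 mm, with the arm and pointer at rest.

**Disagreements:**
- The gauge appeared 2–3 mm to the side of where the arm position put it in the scene camera. I aligned it relative to the hole in the picture and then by force.
- With the ball seated, neither camera could see the hole well. Its centring therefore rests on force balance and seating height, not on a direct view.
- The readings of the pointer-to-mark angle before rocking ranged from 0.21 to 0.23 rad between views.
- A side force of about 2.5 N remained at the end.

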